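Change the tile colour at the mosaic board

TASK

Park both glue bottles upright in the yellow tray so that you can get at the stock bay, then bring the tub of blue tiles from behind them to the cork rest on the mosaic board and, while the bottles are still parked, stand the white tub in the bay in its place, each tub centred and squared up on the cork or the red mat. Then put each bottle back, upright and centred on the coaster of its own colour. Set things down gently instead of dropping them, tip nothing over, and leave the mug where it is.

Things in the scene. Friction and masses are not known exactly. Their poses are not given: they have to be found in the camera images.
- bottle_green: closed green glue bottle, loose, about 0.2 kg, firm plastic. Round body 50 mm in diameter, straight up to 122 mm, then shoulder to 136 mm and white nozzle (20 mm wide) to 156 mm. Origin: centre of underside, z up. Starts standing on the green coaster. Grip it from above round the body, about 110 mm up.
- bottle_orange: closed orange glue bottle, loose, about 0.2 kg, firm plastic. Round body 50 mm in diameter, straight up to 122 mm, then shoulder to 136 mm and white nozzle (20 mm wide) to 156 mm. Origin: centre of underside, z up. Starts standing on the orange coaster. Grip it from above round the body, about 110 mm up.
- tub_blue: open black tub with rows of fixed cobalt blue square tiles, loose, about 0.3 kg. 58 mm (its x) by 100 mm (its y) by 42 mm high, straight rigid walls, tiles end 4 mm below the rim. Grip it from outside across the 58 mm. Origin: centre of underside, z up. Starts in the stock bay on the red mat, its centre about 85 mm behind the line of the bottles.
- tub_white: open black tub with rows of fixed white square tiles, loose, about 0.3 kg. 58 mm (its x) by 100 mm (its y) by 42 mm high, straight rigid walls, tiles end 4 mm below the rim. Grip it from outside across the 58 mm. Origin: centre of underside, z up. Starts on the bare table between robot and stock bay.
- coaster_green: flat green disc, 68 mm in diameter, 4 mm thick, fixed on the front ledge of the stock bay (ledge top 8 mm above the table): home of the green bottle. Origin: centre of underside; top 4 mm above it. The two coasters' centres are 76 mm apart, side by side along the red mat's y.
- coaster_orange: flat orange disc, 68 mm in diameter, 4 mm thick, fixed on the same ledge: home of the orange bottle. Origin: centre of underside; top 4 mm above it.
- bay_mat: red mat on the floor of the wooden stock bay, 96 mm (x) by 136 mm (y), 3 mm thick, fixed. Origin: centre of underside, 8 mm above the table; top at +3 mm. x points from the open front (coasters) to the back. Bay walls 50 mm high: inner faces 80 mm behind the centre and 75 mm to both sides (sides begin 50 mm in front of the centre). A tub's long side goes along y.
- cork_rest: cork rectangle, 90 mm (x) by 130 mm (y), 4 mm thick, fixed on the bare end of the plywood mosaic board: working place for a tub, long side along y. Origin: centre of underside, 10 mm above the table; top at +4 mm. The laid mosaic (13 mm above the table) begins 79 mm from its centre towards +x; nippers, 20 mm tall, lie on the mosaic.
- tray: shallow yellow tray, fixed, 230 mm (its x) by 140 mm (its y) outside, rim 14 mm high, walls and floor 5 mm thick: side area for parked bottles. Origin: centre of underside, z up; inner floor 5 mm above it.
- mug: blue mug with handle, 72 mm in diameter, 85 mm high, loose, 0.3 kg, standing 170 to 200 mm from the middle of the tray towards its +x. A bystander. Origin: centre of underside.
Not all that is in view belongs to the job. What is shaped like the tub_blue but pink or turquoise is not meant.

How it is judged (in metres and radians):
On the way, in this order (a step that is already met when the one before it is completed fails the run):
1. both bottles stand released in the yellow tray (x of bottle_green in the frame of tray between -0.095 and 0.095 m and y of bottle_green in the frame of tray between -0.05 and 0.05 m and z of each of bottle_green, bottle_orange in the frame of tray below 0.01 m and angle between each of bottle_green, bottle_orange's own z axis and vertical below 0.08 rad and x of bottle_orange in the frame of tray between -0.095 and 0.095 m and y of bottle_orange in the frame of tray between -0.05 and 0.05 m and contact force between the fingers and bottle_green below 0.1 N and contact force between the fingers and bottle_orange below 0.1 N), for 0.2 s.
2. the blue tub stands on the cork rest, with the bottles still in the tray (x of bottle_green in the frame of tray between -0.095 and 0.095 m and y of bottle_green in the frame of tray between -0.05 and 0.05 m and z of each of bottle_green, bottle_orange in the frame of tray below 0.01 m and angle between each of bottle_green, bottle_orange, tub_blue's own z axis and vertical below 0.08 rad and x of bottle_orange in the frame of tray between -0.095 and 0.095 m and y of bottle_orange in the frame of tray between -0.05 and 0.05 m and horizontal distance between tub_blue and cork_rest below 0.012 m and z of tub_blue in the frame of cork_rest below 0.008 m and angle between the x axis of tub_blue and the x axis of cork_rest, either way round below 0.2 rad), for 0.2 s.
3. the white tub stands on the red mat in the bay, with the bottles still in the tray (x of bottle_green in the frame of tray between -0.095 and 0.095 m and y of bottle_green in the frame of tray between -0.05 and 0.05 m and z of each of bottle_green, bottle_orange in the frame of tray below 0.01 m and angle between each of bottle_green, bottle_orange, tub_white's own z axis and vertical below 0.08 rad and x of bottle_orange in the frame of tray between -0.095 and 0.095 m and y of bottle_orange in the frame of tray between -0.05 and 0.05 m and horizontal distance between tub_white and bay_mat below 0.012 m and z of tub_white in the frame of bay_mat below 0.007 m and angle between the x axis of tub_white and the x axis of bay_mat, either way round below 0.2 rad), for 0.2 s.
At the end, for the whole second after the job is handed in: blue tub flat on the cork rest and white tub flat on the red mat, each within 12 mm of its centre and with its long side within 0.2 rad of the long side of cork or mat; each bottle upright on the coaster of its own colour within 12 mm of its centre; all released and at rest (horizontal distance between tub_blue and cork_rest below 0.012 m and z of tub_blue in the frame of cork_rest below 0.008 m and angle between each of tub_blue, tub_white, bottle_green, bottle_orange's own z axis and vertical below 0.08 rad and angle between the x axis of tub_blue and the x axis of cork_rest, either way round below 0.2 rad and horizontal distance between tub_white and bay_mat below 0.012 m and z of tub_white in the frame of bay_mat below 0.007 m and angle between the x axis of tub_white and the x axis of bay_mat, either way round below 0.2 rad and horizontal distance between bottle_green and coaster_green below 0.012 m and z of bottle_green in the frame of coaster_green below 0.008 m and horizontal distance between bottle_orange and coaster_orange below 0.012 m and z of bottle_orange in the frame of coaster_orange below 0.008 m and linear speed of each of bottle_green, bottle_orange, tub_blue, tub_white below 0.02 m/s and angular speed of each of bottle_green, bottle_orange, tub_blue, tub_white below 0.2 rad/s); the robot touches nothing.
It fails at once if a bottle or a tub is tipped over (more than 0.6 rad) (angle between any of bottle_green, bottle_orange, tub_blue, tub_white's own z axis and vertical above 0.6 rad).
It fails at once if a bottle or a tub is dropped (moving faster than 0.75 m/s within 60 mm of the table) ((linear speed of bottle_green above 0.75 m/s and height (world z) of bottle_green below 0.06 m) or (linear speed of bottle_orange above 0.75 m/s and height (world z) of bottle_orange below 0.06 m) or (linear speed of tub_blue above 0.75 m/s and height (world z) of tub_blue below 0.06 m) or (linear speed of tub_white above 0.75 m/s and height (world z) of tub_white below 0.06 m)).
It fails at once if the mug is shifted by more than 25 mm or tipped (distance of mug from where it was at the start of the episode above 0.025 m or angle between mug's own z axis and vertical above 0.3 rad).
It also fails if it takes over 141 s, if anything falls off the work surface, if the arm or the gripper's body presses on something with over 40 N, if the wrist force passes 120 N, or if a joint passes its speed limit or range.

ROBOT

A 7-joint arm with a two-finger parallel gripper is mounted at the origin on the work surface. World frame = base frame: x ahead of the robot, y to its left, z up, the work surface at z = 0. Lengths are in mm, angles in rad, forces in N, time in s.
With the tool pointing down it reaches from about 425 to 875 mm from the base axis. Payload 4.7 kg.
Tool frame: the origin (TCP) lies on the centre line of the jaws, within the pads' length; the fingertips stand 14 mm ahead of it and the grasp point (between the pads) lies 5 mm behind it (nose_length is the distance from the TCP to the fingertips, in mm); z points along the fingers, y is the line along which they close (so a half turn about z gives the same grasp; the last joint's range is limited). The gripper opens to 87 mm and grips with 3 to 60 N. Pads are 19 mm wide; open, the fingers measure 117 mm over their backs; the gripper's body (75 mm by 190 mm) begins 51 mm behind the grasp point.
Start: joints at [1.309, 0.321, -0.07, 1.45, 0.023, 1.371, -0.057], TCP at [176.985, -625.46, 236.587] pointing down, gripper open.
Joint ranges: [-2.86, 2.86], [-0.3, 2.09], [-1.38, 1.24], [0.06, 2.45], [-1.56, 4.7], [0.09, 2.05], [-2.69, 2.69]. Speed limits (rad/s): [2.57, 2.57, 3.14, 3.14, 3.14, 3.14, 3.14].

INTERFACE

Orientations are given as [roll, pitch, yaw] about the fixed x, y, z axes, in that order (R = Rz(yaw) Ry(pitch) Rx(roll)).
In Python, from workcell import * gives the robot as it stands.
- The arm moves only by the tool step_arm, never from a script. Its arguments are lists of equal length, an entry for each row: "travel": the shift along the world's x, y, z in cm, a list of three; "turn": the turn about the world's z in degrees. In form: {"travel": [[x, y, z], ...], "turn": [turn, ...]}. A call has 1 to 10 rows; each row shifts and turns the commanded pose from where the row before left it; what a row does not reach is not made up. A row lasts 1/8 s, in which the tool goes at most 62.5 mm and 10.7 degrees, less where a joint would pass 70% of its speed; a pose out of reach is approached as far as the arm can. A call is refused whole if a number of a shift passes 6.25 or a number of a turn 10.7, either way. A call with a gripper value outside its range is refused whole. "fingers" is the opening, from 0 (shut) to 1 (fully open), set as the call begins (left out, the last holds). The fingers move at their own pace and stop on an object; "grip_force" is the grip in N (left out, the last holds). Time passes only in rows, so rows that do not move let the fingers close. It gives the time, the measured TCP pose, the force, the opening and the grip force at its end, in the units of the state.
- get_state(): the state, without advancing time (a new reading comes with each control period).
- capture(name): name is "scene" or "side" or "wrist"; returns a dict with "img" (384x512x3 uint8, red, green, blue), "fov_y" (degrees; the focal length in pixels is half the picture's height over the tangent of half this angle, whatever the lens; pixels are square), "cx", "cy" (the principal point, pixels), "k1" (the pictures are not rectified: a ray, as slopes to the right and down, at radius r is drawn at 1 + k1 r^2 times it, then the intrinsics apply), "extrinsics" (4x4, takes a point from world to camera coordinates); the wrist camera has in their place "T_tool_cam" (4x4, takes a point from camera to tool coordinates, whose origin is the TCP and whose axes are the flange's). Camera axes: x right, y down, z forward; pixel columns grow to the right and rows downward; lengths in mm; the calibration is good to about 2 mm. A picture is of the moment at which its call begins: read the wrist's pose just before it. There is no depth.
- close_job(): hands the job in; it is judged then, once.
Trained networks look in a picture, given as the dict that the camera call returned (one of the last four; its "shot" number tells which), for a name from the list of things; names that differ only in an ending like _2 or _b are one class to them, and where a whole thing is asked for, a point or a joint stands for the part that bears it (a point fixed in the world has none). Each returns a list of dicts, best first, with "p" (0 to 1); they miss things now and then, are a little off and sometimes report something else, mostly with a low value. They report only what shows in the picture. A call takes as long as a camera call. They do not tell look-alikes from the thing itself.
- boxes_of(picture, thing): "box" ([left, top, right, bottom] in pixels, round what is visible of it).
- spot_point(picture, thing): "uv" ([column, row] in pixels: a listed point, or the origin of a listed thing).
The state is a dict: "time": time; "joints": joint angles; "joint_vel": joint speeds; "effort": joint torques, N m; "position": TCP position; "tool_rot": TCP orientation; "force": force on the tool from outside, world axes, zero at the start; "torque": the same for the moment, N m; "finger_gap": opening from 0.0 (shut) to 1.0 (fully open); "gripper_force": force on a finger pad.
Only numpy, scipy, OpenCV 4.12 (cv2) and the standard library are available. Lean on these libraries where they do the work, as an engineer would, in place of code of your own. Each camera call takes 0.05 s, during which the arm holds its last target. There are 200 camera calls.

## Working session

There is one attempt and no reset: what is moved stays moved. The work goes in short steps, Python scripts to look and compute and a tool call to move; the robot and the scene stay as the last step left them, time stands still between calls to the robot, and variables do not carry over. Pictures are saved under pics/ and viewed, at most 14 in all, crops included, and the job is handed in when it is done.

Besides the shell and the picture viewer there is one more tool, called as name([rows], argument=value, ...), one row to a line, values as JSON. step_arm: Moves the arm, as the interface text tells. Its arguments: {"type":"object","properties":{"travel":{"type":"array"},"turn":{"type":"array"},"fingers":{"type":"number"},"grip_force":{"type":"number"}},"required":["travel","turn"]}

```bash
ls; mkdir -p pics; cat > h.py <<'E'
from workcell import *
import numpy as np, cv2
from scipy.spatial.transform import Rotation as Rn
def K(c):
    f=192/np.tan(np.radians(c["fov_y"])/2); return f
def pose(c,st=None):
    if "extrinsics" in c:
        E=np.array(c["extrinsics"]); T=np.linalg.inv(E)
    else:
        Tt=np.eye(4); Tt[:3,:3]=Rn.from_euler('xyz',st["tool_rot"]).as_matrix(); Tt[:3,3]=st["position"]
        T=Tt@np.array(c["T_tool_cam"])
    return T
def ray(c,T,uv):
    f=K(c); d=np.array([(uv[0]-c["cx"])/f,(uv[1]-c["cy"])/f]); s=d.copy()
    for _ in range(20): s=d/(1+c["k1"]*(s@s))
    v=T[:3,:3]@np.array([s[0],s[1],1]); return T[:3,3],v/np.linalg.norm(v)
def proj(c,T,P):
    p=np.linalg.inv(T)@np.append(P,1); s=p[:2]/p[2]; f=K(c); s=s*(1+c["k1"]*(s@s)); return s*f+[c["cx"],c["cy"]]
def onz(c,T,uv,z):
    o,v=ray(c,T,uv); return o+v*(z-o[2])/v[2]
def tri(rs):
    A=np.zeros((3,3));b=np.zeros(3)
    for o,v in rs:
        M=np.eye(3)-np.outer(v,v);A+=M;b+=M@o
    p=np.linalg.solve(A,b); return p,[np.linalg.norm(np.cross(p-o,v)) for o,v in rs]
def shot(n):
    st=get_state(); c=capture(n); return c,pose(c,st)
def save(c,name): cv2.imwrite(f"pics/{name}.png",c["img"][:,:,::-1])
E
python3 - <<'E'
from h import *
s=get_state(); print(s)
names="bottle_green bottle_orange tub_blue tub_white coaster_green coaster_orange bay_mat cork_rest tray mug".split()
R={}
for n in ["scene","side"]:
    c,T=shot(n); save(c,n+"0"); print(n,K(c),c["k1"],T[:3,3].round(),c["cx"],c["cy"])
    for t in names:
        r=spot_point(c,t)[:3]; print(t,[(np.round(q["uv"],1).tolist(),round(q["p"],2)) for q in r])
        if r: R.setdefault(t,[]).append(ray(c,T,r[0]["uv"]))
for t in R:
    if len(R[t])==2:
        p,e=tri(R[t]); print(t,p.round(1),np.round(e,1))
c,T=shot("wrist"); save(c,"wrist0")
i=np.hstack([cv2.imread(f"pics/{n}0.png") for n in("scene","side")]); 
E
```

```text
pics
{'time': 0.0, 'joints': array([ 1.30911038,  0.32180929, -0.07007008,  1.45166985,  0.02262423,
        1.37080257, -0.05690781]), 'joint_vel': array([ 0.00031858, -0.00054598,  0.00028173, -0.00128754, -0.00039321,
        0.00082016, -0.00033571]), 'effort': array([-3.08749259e-04, -4.91285169e+01, -4.04254971e-01, -3.12527347e+01,
       -6.40660571e-02,  4.36868286e-02,  1.90952210e-04]), 'position': array([ 176.78985618, -624.94861758,  235.47287141]), 'tool_rot': array([-3.13969442e+00,  1.27098820e-04,  2.75799651e-01]), 'force': array([-1.14115286, -0.1759969 ,  0.36055798]), 'torque': array([-0.04691798,  0.01781395,  0.05109752]), 'gripper_force': 0.0, 'finger_gap': 1.0001386386013968}
scene 374.85339477832224 -0.058352238199795 [1080. -180.  812.] 260.8884738178503 199.96100355490043
bottle_green [([276.2, 234.7], 0.92)]
bottle_orange [([301.7, 230.6], 0.67), ([302.4, 230.1], 0.57), ([374.9, 177.5], 0.39)]
tub_blue [([293.5, 259.9], 0.87), ([217.0, 278.1], 0.81), ([340.6, 140.6], 0.62)]
tub_white [([280.1, 193.2], 0.79)]
coaster_green [([271.9, 234.4], 0.47), ([301.1,
[... 457 characters left out ...]
0.8), ([223.3, 343.1], 0.77)]
tub_white [([254.9, 224.9], 0.79)]
coaster_green [([216.5, 200.5], 0.72), ([236.2, 188.8], 0.61)]
coaster_orange [([218.9, 197.5], 0.5)]
bay_mat [([207.3, 179.5], 0.6)]
cork_rest [([165.5, 283.7], 0.82)]
tray [([330.8, 161.1], 0.82)]
mug [([293.3, 132.9], 0.82)]
bottle_green [571.1  12.8  21.2] [5.8 5.8]
bottle_orange [561.   77.6   6.3] [3.1 3.1]
tub_blue [642.1  29.1   9.6] [1.7 1.7]
tub_white [425.8  65.6   6.2] [2.6 2.6]
coaster_green [565.1  36.3  -9.3] [37.7 37.7]
coaster_orange [570.6  72.9   9.7] [3.3 3.3]
bay_mat [648.5  41.3   9.7] [3.8 3.8]
cork_rest [447.9 347.5  15.5] [6.3 6.3]
tray [ 452.5 -319.6  -16.2] [7.5 7.5]
mug [ 634.1 -340.1   -7.6] [5. 5.]
```

View pics/scene0.png

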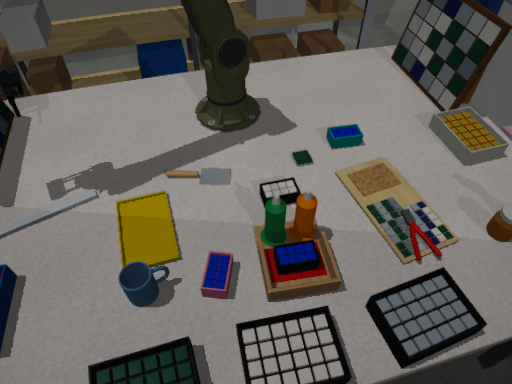

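View pics/side0.png

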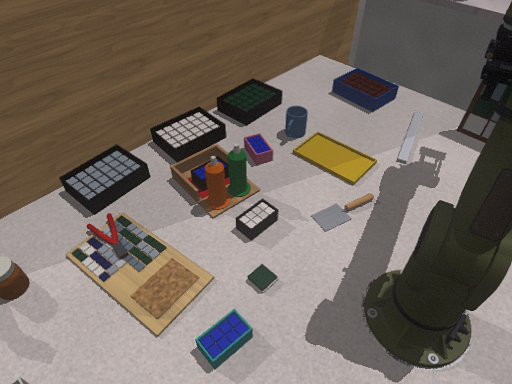

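step_arm([
  [4.3,4.4,2.1],
  [4.3,4.4,2.1],
  [4.3,4.4,2.1],
  [4.3,4.4,2.1],
  [4.3,4.4,2.1],
  [4.3,4.4,2.1],
  [4.3,4.4,2.1],
  [0,0,0],
  [0,0,0],
], turn=[5,5,5,5,5,5,5,0,0])

```text
time: 2.28
position: [466.1, -329.7, 377.8]
tool_rot: [3.141, 0.001, 0.886]
force: [0.1, -0.9, 0.0]
finger_gap: 0.997
gripper_force: 0.0
```

```bash
python3 - <<'E'
from h import *
c,T=shot("wrist"); save(c,"w1"); print(T.round(2),np.array(c["T_tool_cam"]).round(2),K(c),c["k1"])
for t in ["tray","mug"]:
    for q in spot_point(c,t)[:2]: print(t,np.round(q["uv"]),q["p"],onz(c,T,q["uv"],0).round(1))
def yel(im):
    h=cv2.cvtColor(im,cv2.COLOR_RGB2HSV); m=cv2.inRange(h,(20,120,80),(35,255,255))
    n,l,s,_=cv2.connectedComponentsWithStats(m); k=1+np.argmax(s[1:,4]); return (l==k).astype(np.uint8)
from scipy.optimize import minimize
def quad(m):
    ct=max(cv2.findContours(m,0,2)[0],key=cv2.contourArea); h=cv2.convexHull(ct)
    e=1
    while True:
        a=cv2.approxPolyDP(h,e,True)
        if len(a)<=4: return a[:,0,:]
        e+=.5
for n in ["scene","side","wrist"]:
    if n!="wrist": cc,TT=shot(n)
    else: cc,TT=c,T
    m=yel(cc["img"]); a=quad(m)
    P=np.array([onz(cc,TT,p,14)[:2] for p in a]); r=P.mean(0)
    print(n,a.tolist(),P.round().tolist(),r.round(1),cv2.minAreaRect(P.astype(np.float32)))
E
```

```text
[[ 7.7000e-01 -6.1000e-01 -1.8000e-01  5.1588e+02]
 [-6.3000e-01 -7.4000e-01 -2.2000e-01 -2.6980e+02]
 [ 0.0000e+00  2.8000e-01 -9.6000e-01  5.2573e+02]
 [ 0.0000e+00  0.0000e+00  0.0000e+00  1.0000e+00]] [[  -0.     -0.96   -0.28   77.75]
 [   1.     -0.      0.      0.73]
 [  -0.     -0.28    0.96 -147.96]
 [   0.      0.      0.      1.  ]] 318.6490003163321 -0.045104441313985444
tray [243. 148.] 0.7 [ 449.4 -318.5    0. ]
mug [338.  85.] 0.77 [ 630.1 -336.     0. ]
scene [[165, 191], [179, 257], [122, 267], [116, 202]] [[339.0, -251.0], [565.0, -241.0], [558.0, -379.0], [344.0, -387.0]] [ 451.6 -314.5] ((454.75, -314.0750732421875), (226.47567749023438, 137.60340881347656), 2.3592519760131836)
side [[293, 149], [318, 132], [376, 161], [352, 184]] [[559.0, -242.0], [559.0, -373.0], [335.0, -378.0], [329.0, -237.0]] [ 445.5 -307.3] ((444.0690002441406, -307.49859619140625), (140.72451782226562, 230.31646728515625), 89.90654754638672)
wrist [[267, 63], [323, 132], [220, 220], [163, 162]] [[562.0, -241.0], [567.0, -378.0], [342.0, -387.0], [336.0, -252.0]] [ 451.6 -314.5] ((451.91046142578125, -314.225830078125), (226.7309112548828, 137.00015258789062), 2.4222371578216553)
```

View pics/w1.png

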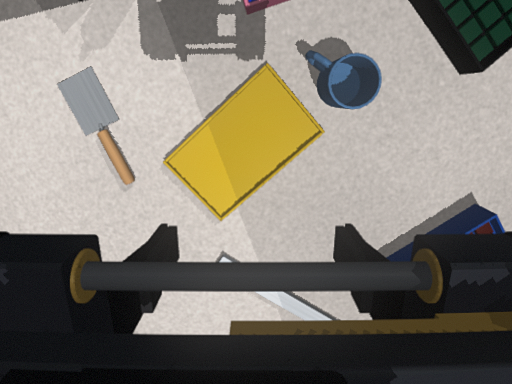

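step_arm([
  [1.9,5.4,0],
  [1.9,5.4,0],
  [1.9,5.4,0],
  [1.9,5.4,0],
  [1.9,5.4,0],
  [0,0,0],
  [0,0,0],
], turn=[6.2,6.2,6.2,6.2,6.2,0,0])

```text
time: 3.4
position: [561.2, -60.7, 377.7]
tool_rot: [-3.141, 0.001, 1.426]
force: [0.1, -0.8, -0.4]
finger_gap: 1.0
gripper_force: 0.0
```

```bash
python3 - <<'E'
from h import *
c,T=shot("wrist"); save(c,"w2"); print(T[:3,3],get_state()["position"])
for t,z in [("bottle_green",12),("bottle_orange",12),("tub_blue",11),("tub_white",0),("coaster_green",8),("coaster_orange",8),("bay_mat",8)]:
    for q in spot_point(c,t)[:2]: print(t,np.round(q["uv"]),round(q["p"],2),onz(c,T,q["uv"],z).round(1))
E
```

```text
[573.60202339  15.70042609 525.54104162] [561.09509707 -61.49594574 377.62277414]
bottle_green [250. 106.] 0.85 [564.    5.3  12. ]
bottle_orange [242.  57.] 0.69 [562.8  78.3  12. ]
tub_blue [302.  82.] 0.88 [647.7  29.1  11. ]
tub_blue [309. 196.] 0.65 [ 639.8 -156.1   11. ]
tub_white [161.  86.] 0.85 [428.7  56.1   0. ]
coaster_orange [245.  57.] 0.87 [566.2  78.2   8. ]
```

View pics/w2.png

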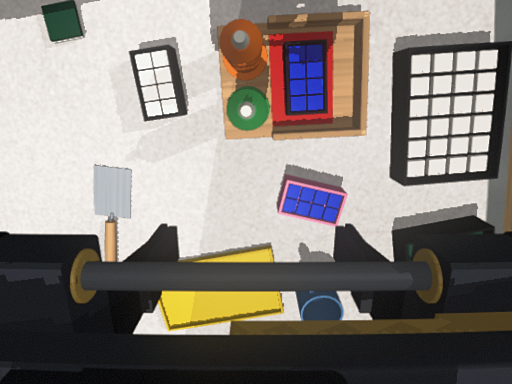

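```bash
cat > m.py <<'E'
from h import *
HS={"red":[((0,150,70),(8,255,255)),((172,150,70),(180,255,255))],"blue":[((112,150,60),(128,255,255))],"white":[((0,0,140),(180,60,255))],"green":[((50,120,30),(80,255,255))],"orange":[((6,160,90),(16,255,255))]}
def mask(im,col,box,close=7):
    h=cv2.cvtColor(im,cv2.COLOR_RGB2HSV); m=sum(cv2.inRange(h,np.array(a),np.array(b)) for a,b in HS[col]).astype(np.uint8)
    k=np.zeros_like(m); l,t,r,b=[int(v) for v in box]; k[max(t,0):b,max(l,0):r]=1; m=m*k
    return cv2.morphologyEx(m,3,np.ones((close,close))) if close else m
def rect(c,T,col,box,z,close=7):
    m=mask(c["img"],col,box,close); ct=max(cv2.findContours(m,0,1)[0],key=cv2.contourArea)[:,0,:]
    P=np.array([onz(c,T,p,z)[:2] for p in ct.astype(float)])
    (cx,cy),(w,h),a=cv2.minAreaRect(P.astype(np.float32))
    if w>h: w,h,a=h,w,a-90
    a=(a+90)%180-90
    uv=np.mean([proj(c,T,[cx,cy,z])],0)
    return np.array([cx,cy]),(round(w,1),round(h,1)),round(a,1),uv
E
python3 - <<'E'
from m import *
c,T=shot("wrist")
print("mat",rect(c,T,"red",(260,20,345,130),11))
print("blue",rect(c,T,"blue",(275,35,335,120),49))
print("white",rect(c,T,"white",(128,45,188,122),38,5))
for n,uv in [("green",(246,111)),("orange",(241,38))]:
    b=(uv[0]-11,uv[1]-11,uv[0]+11,uv[1]+11); m=mask(c["img"],"white",b,0); y,x=np.nonzero(m); print(n,x.mean(),y.mean(),onz(c,T,(x.mean(),y.mean()),168).round(1))
    h=np.nonzero(mask(c["img"],n,(215,10,275,135),0)); print(h[1].min(),h[1].max(),h[0].min(),h[0].max())
E
```

```text
mat (array([647.07659912,  33.04654312]), (95.8, 135.1), -5.1, array([301.07962285,  80.06817008]))
blue (array([648.04516602,  33.0294342 ]), (47.7, 88.8), -4.6, array([305.44607869,  78.51714665]))
white (array([433.27398682,  57.6693573 ]), (89.7, 110.8), -11.3, array([156.49855045,  84.05790808]))
green 246.32704402515722 112.34591194968553 [561.6   2.9 168. ]
228 268 90 130
orange 238.95049504950495 36.59405940594059 [565.7  80.  168. ]
220 271 20 100
```

step_arm([
  [0,5,0],
  [0,4,0],
  [0,0,0],
  [0,0,0],
], turn=[0,0,0,0])

```text
time: 4.35
position: [561.4, 29.9, 377.9]
tool_rot: [3.141, 0.001, 1.427]
force: [0.2, 0.2, -0.2]
finger_gap: 0.999
gripper_force: 0.0
```

```bash
python3 - <<'E'
from m import *
c,T=shot("wrist"); save(c,"w3"); print(T[:3,3].round(1))
for t,z in [("bottle_green",12),("bottle_orange",12),("tub_blue",11),("tub_white",0),("coaster_green",8),("coaster_orange",8),("bay_mat",8)]:
    for q in spot_point(c,t)[:2]: print(t,np.round(q["uv"]),round(q["p"],2),onz(c,T,q["uv"],z).round(1))
E
```

```text
[573.7 106.3 525.8]
bottle_green [257. 162.] 0.79 [561.7   5.4  12. ]
bottle_orange [255. 114.] 0.83 [570.   83.1  12. ]
tub_blue [307. 136.] 0.88 [647.4  36.3  11. ]
tub_blue [312. 240.] 0.81 [ 638.  -146.6   11. ]
tub_white [175. 141.] 0.55 [432.9  58.4   0. ]
coaster_orange [252. 119.] 0.75 [563.9  75.3   8. ]
```

View pics/w3.png

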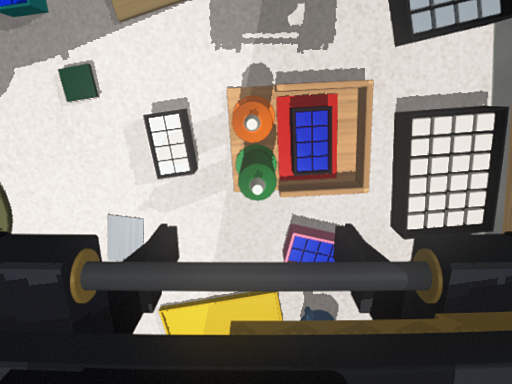

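```bash
python3 - <<'E'
from m import *
c,T=shot("wrist")
print("mat",rect(c,T,"red",(265,85,345,190),11))
r=rect(c,T,"blue",(280,95,335,185),49);print("blue",r)
w=rect(c,T,"white",(150,113,188,175),38,3);print("white",w)
for n,uv in [("green",(257,188)),("orange",(252,123))]:
    b=(uv[0]-11,uv[1]-11,uv[0]+11,uv[1]+11); m=mask(c["img"],"white",b,0); y,x=np.nonzero(m); q=(x.mean(),y.mean()); print(n,q,onz(c,T,q,168).round(1))
    T1=T.copy(); T1[:3,3]=[573.6,15.7,525.5]
    q1={"green":(246.3,112.3),"orange":(239,36.6)}[n]
    print(tri([ray(c,T,q),ray(c,T1,q1)]))
print("blue",tri([ray(c,T,r[3]),ray(c,T1,(305.4,78.5))]))
E
```

```text
mat (array([647.05474854,  33.11444092]), (96.2, 134.7), -5.3, array([307.03887422, 138.30202795]))
blue (array([647.74902344,  32.94851685]), (46.6, 89.4), -4.9, array([311.47325445, 141.42522091]))
white (array([432.83184814,  57.34300613]), (47.2, 88.8), -0.9, array([169.23794889, 145.03219944]))
green (np.float64(257.25454545454545), np.float64(189.8090909090909)) [561.    4.1 168. ]
(array([561.11261799,   2.32248151, 161.67014968]), [np.float64(0.3180869021967695), np.float64(0.31808690219695235)])
orange (np.float64(252.02272727272728), np.float64(124.42424242424242)) [566.   79.4 168. ]
(array([565.89958977,  79.37883659, 168.32655234]), [np.float64(0.12978737213462155), np.float64(0.1297873721344646)])
blue (array([648.06074583,  32.71346314,  47.48654041]), [np.float64(0.07583178919614235), np.float64(0.07583178919611357)])
```

step_arm([
  [0,-1.3,-4],
  [0,-1.3,-4],
  [0,0,-4.5],
  [0,0,-4.5],
  [0,0,-4.5],
  [0,0,-3],
  [0,0,-1.4],
  [0,0,0],
  [0,0,0],
], turn=[1.6,1.6,0,0,0,0,0,0,0])

```text
time: 5.92
position: [562.5, 4.8, 120.4]
tool_rot: [3.139, -0.0, 1.484]
force: [0.5, 0.2, -0.9]
finger_gap: 1.0
gripper_force: 0.0
```

step_arm([
  [0,0,0],
  [0,0,0],
  [0,0,0],
  [0,0,0],
  [0,0,0],
  [0,0,0],
], turn=[0,0,0,0,0,0], fingers=0.3, grip_force=20)

```text
time: 6.68
position: [561.2, 4.7, 118.9]
tool_rot: [-3.141, 0.0, 1.484]
force: [-1.0, -0.6, 1.4]
finger_gap: 0.571
gripper_force: 20.0
```

step_arm([
  [0,0,1.5],
  [0,0,3],
  [0,0,2.5],
  [-0.6,-3.2,0],
  [-0.9,-4.8,0],
  [-0.9,-4.8,0],
  [-0.9,-4.8,0],
  [-0.9,-4.8,0],
  [-0.9,-4.8,0],
  [-0.87,-4.51,0],
], turn=[0,0,0,0,0,0,0,0,0,0])

```text
time: 7.92
position: [501.4, -314.3, 189.9]
tool_rot: [3.14, 0.001, 1.483]
force: [0.4, -0.1, -1.3]
finger_gap: 0.568
gripper_force: 19.9
```

step_arm([
  [0,0,0],
  [0,0,-3],
  [0,0,-2.5],
  [0,0,-1],
  [0,0,-0.5],
  [0,0,0],
  [0,0,0],
], turn=[0,0,0,0,0,0,0])

```text
time: 8.8
position: [502.3, -312.7, 120.0]
tool_rot: [3.14, 0.001, 1.484]
force: [-0.2, 0.7, -1.3]
finger_gap: 0.572
gripper_force: 19.9
```

step_arm([
  [0,0,-0.4],
  [0,0,-0.2],
  [0,0,-0.1],
  [0,0,0],
  [0,0,0],
], turn=[0,0,0,0,0])

```text
time: 9.43
position: [501.7, -312.5, 112.0]
tool_rot: [3.142, 0.0, 1.484]
force: [0.4, -0.1, -0.9]
finger_gap: 0.57
gripper_force: 20.0
```

step_arm([
  [0,0,-0.1],
  [0,0,0],
  [0,0,0],
], turn=[0,0,0])

```text
time: 9.8
position: [501.7, -312.8, 111.9]
tool_rot: [3.141, 0.001, 1.483]
force: [-2.2, 0.7, 4.7]
finger_gap: 0.571
gripper_force: 20.0
```

step_arm([
  [0,0,0],
  [0,0,0],
  [0,0,0],
  [0,0,2],
  [0,0,4],
  [0,0,4],
], turn=[0,0,0,0,0,0], fingers=1)

```text
time: 10.55
position: [501.9, -312.4, 213.4]
tool_rot: [3.14, 0.0, 1.484]
force: [0.5, -0.0, -0.1]
finger_gap: 0.994
gripper_force: 0.0
```

step_arm([
  [0.8,4.9,0],
  [0.8,4.9,0],
  [0.8,4.9,0],
  [0.8,4.9,0],
  [0.8,4.9,0],
  [0.8,4.9,0],
  [0.8,4.9,0],
  [0.82,4.92,0],
  [0,0,0],
  [0,0,0],
], turn=[0,0,0,0,0,0,0,0,0,0])

```text
time: 11.8
position: [566.2, 79.2, 211.8]
tool_rot: [3.14, 0.001, 1.484]
force: [0.3, -0.2, 0.0]
finger_gap: 1.002
gripper_force: 0.0
```

```bash
python3 - <<'E'
from m import *
c,T=shot("wrist"); save(c,"w4")
c,T=shot("scene"); print([(np.round(q["uv"]),q["p"],onz(c,T,q["uv"],5).round(1)) for q in spot_point(c,"bottle_green")])
s=c["img"][150:330,80:340][:,:,::-1]; w=cv2.imread("pics/w4.png")
o=np.zeros((384,512+260,3),np.uint8); o[:,:512]=w; o[:180,512:]=s; cv2.imwrite("pics/v4.png",o)
E
```

```text
[(array([150., 243.]), 0.58, array([ 498.6, -307.6,    5. ]))]
```

View pics/v4.png

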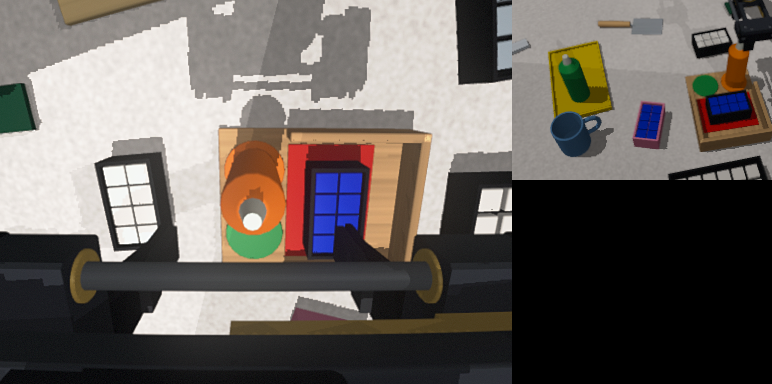

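step_arm([
  [0,0,-4],
  [0,0,-3.5],
  [0,0,-1.8],
  [0,0,0],
  [0,0,0],
], turn=[0,0,0,0,0])

```text
time: 12.58
position: [566.9, 79.8, 119.3]
tool_rot: [3.139, -0.0, 1.483]
force: [0.3, -0.1, 1.1]
finger_gap: 1.001
gripper_force: 0.0
```

step_arm([
  [0,0,0],
  [0,0,0],
  [0,0,0],
  [0,0,0],
  [0,0,0],
], turn=[0,0,0,0,0], fingers=0.3)

```text
time: 13.2
position: [565.6, 79.8, 117.9]
tool_rot: [-3.141, 0.0, 1.484]
force: [-0.6, 0.1, 0.2]
finger_gap: 0.564
gripper_force: 19.9
```

step_arm([
  [0,0,3],
  [0,0,4],
  [-1.2,-2.8,0],
  [-2.2,-5.2,0],
  [-2.2,-5.2,0],
  [-2.2,-5.2,0],
  [-2.2,-5.2,0],
  [-2.2,-5.2,0],
  [-2.2,-5.2,0],
  [-2.0,-4.7,0],
], turn=[0,0,0,0,0,0,0,0,0,0])

```text
time: 14.45
position: [400.4, -308.9, 187.5]
tool_rot: [-3.141, 0.0, 1.483]
force: [0.4, -0.4, -2.3]
finger_gap: 0.568
gripper_force: 19.9
```

step_arm([
  [-0.6,-0.9,0],
  [0,0,-2],
  [0,0,-3.5],
  [0,0,-1.5],
  [0,0,-0.4],
  [0,0,0],
  [0,0,0],
], turn=[0,0,0,0,0,0,0])

```text
time: 15.32
position: [396.7, -316.7, 115.1]
tool_rot: [3.14, 0.001, 1.484]
force: [0.4, 0.2, -1.9]
finger_gap: 0.566
gripper_force: 19.9
```

step_arm([
  [0,0,-0.2],
  [0,0,-0.1],
  [0,0,-0.1],
  [0,0,0],
  [0,0,0],
], turn=[0,0,0,0,0])

```text
time: 15.95
position: [396.0, -316.7, 110.8]
tool_rot: [3.141, 0.001, 1.483]
force: [-2.6, 0.3, 4.8]
finger_gap: 0.567
gripper_force: 20.0
```

step_arm([
  [0,0,0],
  [0,0,0],
  [0,0,0],
  [0,0,2],
  [0,0,4],
  [0,0,4],
], turn=[0,0,0,0,0,0], fingers=1)

```text
time: 16.7
position: [395.7, -316.0, 210.7]
tool_rot: [-3.141, -0.0, 1.484]
force: [0.6, -1.3, 1.2]
finger_gap: 0.995
gripper_force: 0.0
```

step_arm([
  [3.15,4.37,0],
  [3.15,4.37,0],
  [3.15,4.37,0],
  [3.15,4.37,0],
  [3.15,4.37,0],
  [3.15,4.37,0],
  [3.15,4.37,0],
  [3.15,4.37,0],
  [0,0,0],
  [0,0,0],
], turn=[0,0,0,0,0,0,0,0,0,0])

```text
time: 17.95
position: [647.6, 32.9, 209.3]
tool_rot: [-3.141, 0.001, 1.484]
force: [-0.2, -0.9, 0.5]
finger_gap: 1.0
gripper_force: 0.0
```

```bash
python3 - <<'E'
from m import *
for n in ("scene","side"):
    c,T=shot(n)
    for t in ("bottle_green","bottle_orange"): print([(np.round(q["uv"]),q["p"],onz(c,T,q["uv"],5).round(1)) for q in spot_point(c,t)[:1]])
    if n=="side": save(c,"s5")
c,T=shot("wrist"); print(rect(c,T,"white",(60,100,200,235),38,3),rect(c,T,"red",(230,90,400,230),11)); print(get_state()["position"]); save(c,"w5")
o=np.vstack([cv2.imread("pics/w5.png")[:250],cv2.imread("pics/s5.png")[80:330]]); cv2.imwrite("pics/v5.png",o)
E
```

```text
[(array([150., 242.]), 0.56, array([ 495.6, -306.8,    5. ]))]
[(array([145., 213.]), 0.57, array([ 398. , -312.4,    5. ]))]
[(array([318., 147.]), 0.97, array([ 514.1, -315.4,    5. ]))]
[(array([350., 164.]), 0.68, array([ 391. , -319.5,    5. ]))]
(array([484.39321899,  51.96318054]), (101.3, 143.0), -5.4, array([ 95.84630706, 170.90936854])) (array([658.5425415 ,  32.04018021]), (73.0, 134.3), -5.0, array([263.90570432, 169.03058799]))
[647.76169053  32.23062912 210.21363004]
```

View pics/v5.png

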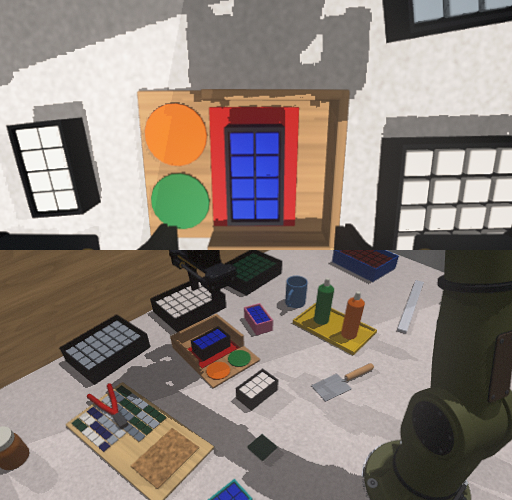

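```bash
python3 - <<'E'
from m import *
c,T=shot("wrist")
h=cv2.cvtColor(c["img"],cv2.COLOR_RGB2HSV)
for n,b in (("orange",(140,95,210,170)),("green",(145,168,215,235))):
    m=mask(c["img"],n,b,0); ct=max(cv2.findContours(m,0,1)[0],key=cv2.contourArea)[:,0,:].astype(float)
    P=np.array([onz(c,T,p,12)[:2] for p in ct],np.float32); print(n,cv2.minEnclosingCircle(P),cv2.fitEllipse(P))
print(h[170,52],h[200,110],h[178,45])
m=mask(c["img"],"white",(12,118,92,222),5); n,l,s,_=cv2.connectedComponentsWithStats(m); print(s)
k=l[175,58] or l[160,50]; ct=max(cv2.findContours((l==k).astype(np.uint8),0,1)[0],key=cv2.contourArea)[:,0,:].astype(float)
P=np.array([onz(c,T,p,38)[:2] for p in ct],np.float32); print(cv2.minAreaRect(P))
print(rect(c,T,"blue",(220,125,290,230),49))
E
```

```text
orange ((566.5308227539062, 78.5033187866211), 33.67142105102539) ((566.4613037109375, 78.46324157714844), (66.08113098144531, 66.22677612304688), 112.726318359375)
green ((559.249267578125, 2.940819263458252), 33.05494689941406) ((559.4981079101562, 3.305260181427002), (63.974361419677734, 64.60421752929688), 85.31021881103516)
[30 10 73] [ 13  10 238] [ 30   4 246]
[[     0      0    512    384 191596]
 [    12    118     58      7    207]
 [    83    118      9     38    188]
 [    16    126     62     85   3454]
 [    12    149     80     73   1163]]
((432.3449401855469, 57.70025634765625), (88.343994140625, 46.12459945678711), 89.53742980957031)
(array([648.36785889,  32.92375183]), (47.5, 88.7), -4.6, array([254.6489846 , 177.58531268]))
```

step_arm([
  [0,0,-5],
  [0,0,-5],
  [0,0,-4],
  [0,0,-2.5],
  [0,0,-1],
  [0,0,0],
  [0,0,0],
], turn=[0,0,0,0,0,0,0])

```text
time: 19.23
position: [649.0, 33.5, 36.5]
tool_rot: [3.139, -0.0, 1.483]
force: [-0.4, -0.4, -0.2]
finger_gap: 0.997
gripper_force: 0.0
```

step_arm([
  [0,0,0],
  [0,0,0],
  [0,0,0],
  [0,0,0],
  [0,0,0],
], turn=[0,0,0,0,0], fingers=0.4, grip_force=25)

```text
time: 19.85
position: [647.3, 33.5, 35.0]
tool_rot: [-3.14, 0.0, 1.484]
force: [-2.6, -0.8, 4.0]
finger_gap: 0.668
gripper_force: 25.0
```

step_arm([
  [0,0,2],
  [0,0,4],
  [0,0,4],
  [-2.2,2.6,3],
  [-2.2,2.6,3],
  [-2.2,2.6,3],
  [-2.2,2.6,3],
  [-3,3.6,1],
  [-3,3.6,1],
  [-3,3.6,1],
], turn=[0,0,0,0,0,0,0,0,0,0])

```text
time: 21.1
position: [468.6, 246.7, 285.9]
tool_rot: [3.14, 0.0, 1.484]
force: [0.5, 0.0, -3.7]
finger_gap: 0.667
gripper_force: 25.0
```

step_arm([
  [0,0,0],
  [0,0,0],
], turn=[0,0])

```text
time: 21.35
position: [470.0, 245.0, 285.4]
tool_rot: [3.14, 0.001, 1.484]
force: [0.4, -0.8, -4.8]
finger_gap: 0.662
gripper_force: 25.0
```

```bash
python3 - <<'E'
from m import *
c,T=shot("wrist"); save(c,"w6"); print(get_state()["position"])
for q in spot_point(c,"cork_rest")[:2]: print(q,onz(c,T,q["uv"],10))
b=boxes_of(c,"cork_rest"); print(b[:2])
E
```

```text
[470.39970256 244.29979588 284.97573828]
{'uv': [224.6, 79.1], 'p': 0.96} [441.738479   348.29993465  10.        ]
[{'box': [176.2, 18.2, 267.9, 138.8], 'p': 0.64}]
```

View pics/w6.png

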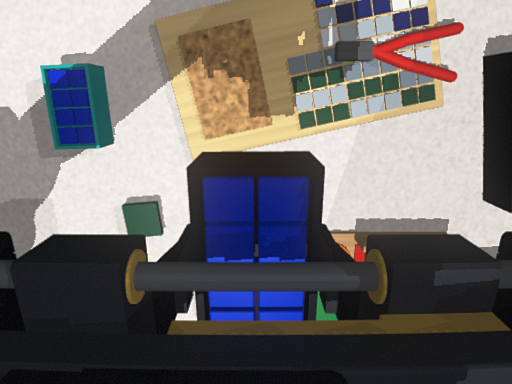

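```bash
python3 - <<'E'
from m import *
c,T=shot("wrist")
q=np.array([(179,37),(250,18),(272,120),(206,139)],float)
def rep(q):
    P=np.array([onz(c,T,p,14)[:2] for p in q],np.float32); print(P.round().tolist(),P.mean(0),cv2.minAreaRect(P))
rep(q)
m=np.full((384,512),2,np.uint8); cen=q.mean(0)
g=lambda s:(cen+(q-cen)*s).astype(np.int32)
m[:]=0; cv2.fillPoly(m,[g(1.2)],2); cv2.fillPoly(m,[g(1.08)],3); cv2.fillPoly(m,[g(.85)],1)
cv2.grabCut(c["img"],m,None,np.zeros((1,65)),np.zeros((1,65)),6,1)
k=((m==1)|(m==3)).astype(np.uint8); ct=max(cv2.findContours(k,0,1)[0],key=cv2.contourArea)[:,0,:].astype(float)
rep(ct) if 0 else print(cv2.minAreaRect(np.array([onz(c,T,p,14)[:2] for p in ct],np.float32)))
o=c["img"][:160,140:340][:,:,::-1].copy(); o2=cv2.resize(o,None,fx=4,fy=4); cv2.polylines(o2,[((ct-[140,0])*4+2).astype(np.int32)],True,(0,0,255)); cv2.polylines(o2,[((q-[140,0])*4+2).astype(np.int32)],True,(255,255,0)); cv2.imwrite("pics/ck.png",o2[:600])
# scene camera
c,T=shot("scene")
for q in spot_point(c,"cork_rest")[:1]: print(q,onz(c,T,q["uv"],10))
E
```

```text
[[393.0, 401.0], [481.0, 414.0], [497.0, 292.0], [410.0, 275.0]] [445.14114 345.60974] ((445.11029052734375, 344.71356201171875), (89.31177520751953, 127.65257263183594), 7.8746161460876465)
((441.631591796875, 344.9285888671875), (95.12806701660156, 130.74383544921875), 7.93635368347168)
{'uv': [375.0, 182.1], 'p': 0.67} [457.31935731 344.24151109  10.        ]
```

View pics/ck.png

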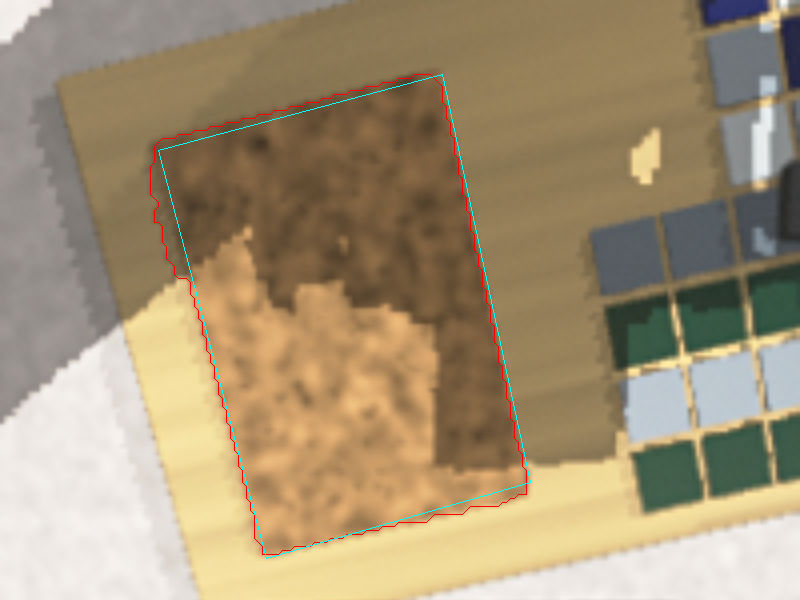

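step_arm([
  [-0.6,2.5,-2],
  [-0.6,2.5,-3],
  [-0.6,2.5,-4],
  [-0.7,2.6,-4],
  [0,0,-4],
  [0,0,-4],
  [0,0,-2],
  [0,0,-1],
  [0,0,0],
  [0,0,0],
], turn=[3.25,3.25,3.25,3.25,0,0,0,0,0,0])

```text
time: 22.9
position: [445.9, 347.1, 46.4]
tool_rot: [3.139, -0.001, 1.71]
force: [-0.6, 0.5, -4.5]
finger_gap: 0.664
gripper_force: 25.0
```

```bash
python3 - <<'E'
from m import *
s=get_state(); print(s["position"],s["tool_rot"],s["force"])
c,T=shot("side"); save(c,"s7"); o=c["img"][180:384,20:300][:,:,::-1]
c,T=shot("scene"); o2=c["img"][80:284,300:500][:,:,::-1]; cv2.imwrite("pics/v7.png",np.hstack([o,o2]))
E
```

```text
[445.8714129  347.09883899  46.36099884] [ 3.13914202e+00 -1.02254647e-03  1.71022546e+00] [-0.61159657  0.4664899  -4.54851591]
```

step_arm([
  [0,-0.1,-0.4],
  [0,0,-0.2],
  [0,0,-0.1],
  [0,0,0],
  [0,0,0],
], turn=[0,0,0,0,0])

```text
time: 23.62
position: [444.8, 345.1, 38.0]
tool_rot: [-3.141, 0.001, 1.71]
force: [-1.2, -2.0, -0.4]
finger_gap: 0.665
gripper_force: 25.0
```

step_arm([
  [0,0,-0.05],
  [0,0,0],
  [0,0,0],
  [0,0,0],
  [0,0,2],
  [0,0,5],
  [0,0,5],
  [0.5,-3,5],
  [0.5,-3,5],
  [0.5,-3,3],
], turn=[0,0,0,0,0,0,0,0,0,0], fingers=1)

```text
time: 24.88
position: [460.2, 255.7, 291.5]
tool_rot: [3.137, -0.0, 1.712]
force: [0.5, -0.4, -0.1]
finger_gap: 1.001
gripper_force: 0.0
```

step_arm([
  [0,0,0],
  [0,0,0],
], turn=[0,0])

```text
time: 25.12
position: [459.1, 256.1, 287.4]
tool_rot: [3.142, -0.0, 1.711]
force: [-0.2, -0.1, -0.8]
finger_gap: 1.001
gripper_force: 0.0
```

```bash
python3 - <<'E'
from m import *
c,T=shot("wrist"); save(c,"w8"); print(get_state()["position"])
print(spot_point(c,"tub_blue")[:3]); 
P=proj(c,T,[445,345,52]);print(P,rect(c,T,"blue",(P[0]-55,P[1]-70,P[0]+55,P[1]+70),52))
E
```

```text
[458.72825034 256.3692137  286.77876002]
[{'uv': [251.5, 90.8], 'p': 0.92}, {'uv': [107.2, 78.3], 'p': 0.79}]
[252.96106453  86.46973098] (array([446.74447632, 344.00753784]), (47.2, 87.3), 8.0, array([254.34496717,  87.58107308]))
```

View pics/w8.png

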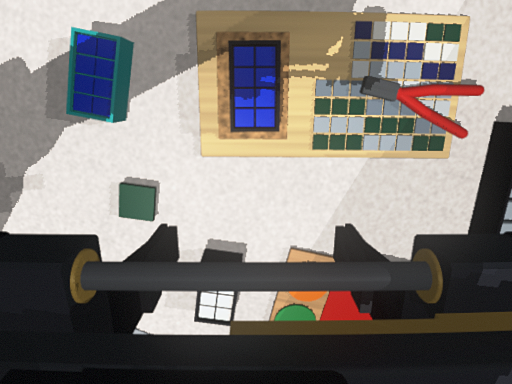

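step_arm([
  [-0.5,-3.9,-3],
  [-0.5,-4,-4],
  [-0.5,-4,-4],
  [-0.5,-4,-4],
  [-0.64,-3.95,-2],
  [0,0,0],
  [0,0,0],
], turn=[-1.7,-1.7,-1.7,-1.7,-1.7,0,0])

```text
time: 26.1
position: [433.3, 58.3, 117.2]
tool_rot: [-3.141, -0.001, 1.564]
force: [-0.8, 0.3, 0.5]
finger_gap: 1.001
gripper_force: 0.0
```

```bash
python3 - <<'E'
from m import *
s=get_state(); print(s["position"],s["tool_rot"],s["joints"].round(2))
E
```

```text
[433.33219841  58.31986439 117.17391163] [-3.14102298e+00 -1.04960254e-03  1.56403367e+00] [ 0.57 -0.01 -0.75  2.08 -0.01  1.07 -0.18]
```

step_arm([
  [-0.1,0,-3],
  [0,0,-3],
  [0,0,-2],
  [0,0,-1.2],
  [0,0,0],
  [0,0,0],
], turn=[0,0,0,0,0,0])

```text
time: 26.85
position: [433.3, 57.4, 26.2]
tool_rot: [3.14, -0.0, 1.563]
force: [-0.0, 0.2, 0.2]
finger_gap: 1.0
gripper_force: 0.0
```

step_arm([
  [0,0,0],
  [0,0,0],
  [0,0,0],
  [0,0,0],
  [0,0,0],
], turn=[0,0,0,0,0], fingers=0.4)

```text
time: 27.48
position: [431.7, 56.8, 25.4]
tool_rot: [-3.14, 0.001, 1.562]
force: [-4.2, 0.1, 5.0]
finger_gap: 0.663
gripper_force: 25.0
```

step_arm([
  [0,0,2],
  [0,0,4],
  [0,0,4],
  [4.3,-0.48,0],
  [4.3,-0.48,0],
  [4.3,-0.48,0],
  [4.3,-0.48,0],
  [4.3,-0.48,0],
  [0,0,0],
  [0,0,0],
], turn=[0,0,0,-1,-1,-1,-1,-0.7,0,0])

```text
time: 28.72
position: [646.5, 33.2, 124.2]
tool_rot: [-3.139, -0.0, 1.481]
force: [-1.0, -0.7, -3.0]
finger_gap: 0.663
gripper_force: 25.0
```

step_arm([
  [0,0,-3],
  [0,0,-3],
  [0,0,-1.5],
  [0,0,-0.6],
  [0,0,0],
  [0,0,0],
], turn=[0,0,0,0,0,0])

```text
time: 29.48
position: [648.3, 33.0, 45.7]
tool_rot: [3.139, -0.0, 1.48]
force: [0.4, -0.3, -3.1]
finger_gap: 0.664
gripper_force: 25.0
```

step_arm([
  [0,0,-0.5],
  [0,0,-0.2],
  [0,0,-0.1],
  [0,0,0],
  [0,0,0],
], turn=[0,0,0,0,0])

```text
time: 30.1
position: [647.3, 32.8, 36.6]
tool_rot: [-3.141, 0.0, 1.48]
force: [-1.4, 0.2, -0.1]
finger_gap: 0.667
gripper_force: 25.0
```

Contact begins (force −3 → −0.1). Release, lift, look.

step_arm([
  [0,0,-0.05],
  [0,0,0],
  [0,0,0],
  [0,0,0],
  [0,0,2],
  [0,0,5],
  [0,0,5],
  [-0.5,-3,5],
  [-0.5,-3,3],
  [0,0,0],
], turn=[0,0,0,0,0,0,0,0,0,0], fingers=1)

```text
time: 31.35
position: [639.2, -30.5, 240.6]
tool_rot: [3.134, 0.002, 1.475]
force: [0.1, 0.2, -0.8]
finger_gap: 1.003
gripper_force: 0.0
```

```bash
python3 - <<'E'
from m import *
c,T=shot("wrist"); save(c,"w9"); print(get_state()["position"])
P=proj(c,T,[647,33,49]);b=(P[0]-60,P[1]-70,P[0]+60,P[1]+70)
print(P,rect(c,T,"red",b,11)); m=mask(c["img"],"white",(P[0]-30,P[1]-55,P[0]+30,P[1]+55),3)
print(rect(c,T,"white",(P[0]-30,P[1]-55,P[0]+30,P[1]+55),49,3))
for n in("scene","side"):
    c,T=shot(n)
    print([spot_point(c,t)[:1] for t in("bottle_green","bottle_orange")])
E
```

```text
[638.13387172 -28.13049675 238.27757829]
[254.52214007 111.16772008] (array([647.45379639,  32.98430252]), (96.0, 135.0), -5.2, array([254.76175182, 109.79603446]))
(array([649.12835693,  33.09397888]), (47.2, 86.0), -5.5, array([256.55701954, 110.87273007]))
[[{'uv': [151.2, 243.6], 'p': 0.79}], [{'uv': [143.6, 212.4], 'p': 0.92}]]
[[{'uv': [316.8, 151.1], 'p': 0.6}], [{'uv': [351.5, 162.3], 'p': 0.85}]]
```

View pics/w9.png

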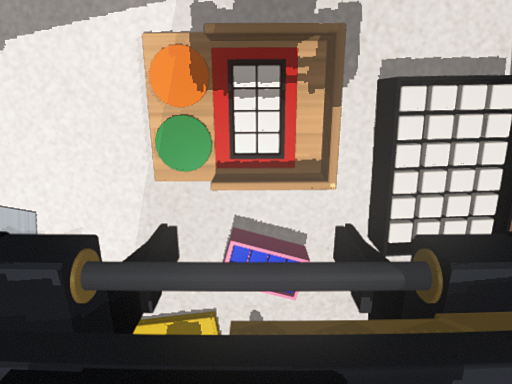

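step_arm([
  [-2.26,-4.75,0],
  [-2.26,-4.75,0],
  [-2.26,-4.75,0],
  [-2.26,-4.75,0],
  [-2.26,-4.75,0],
  [-2.26,-4.75,0],
  [0,0,0],
  [0,0,0],
], turn=[0,0,0,0,0,0,0,0])

```text
time: 32.7
position: [502.3, -310.9, 235.4]
tool_rot: [-3.141, -0.002, 1.481]
force: [0.0, 0.9, 0.7]
finger_gap: 1.0
gripper_force: 0.0
```

```bash
python3 - <<'E'
from m import *
c,T=shot("wrist"); save(c,"w10"); print(get_state()["position"])
for p in ([501.7,-312.6],[396,-316.7]):
    P=proj(c,T,[*p,161]); m=mask(c["img"],"white",(P[0]-22,P[1]-22,P[0]+22,P[1]+22),0); n,l,s,ce=cv2.connectedComponentsWithStats(m)
    print(P)
    for i in range(1,n):
        if s[i,4]>20: print(ce[i],s[i,4],onz(c,T,ce[i],161).round(1))
E
```

```text
[ 502.76500709 -310.14158828  235.59120573]
[253.21011103 209.25186744]
[253.8        208.74893617] 235 [ 502.2 -312.2  161. ]
[255.2005988  226.52694611] 334 [ 501.9 -326.4  161. ]
[114.89249603 226.06338446]
[110.22954925 229.6293823 ] 1198 [ 391.8 -319.3  161. ]
```

step_arm([
  [-0.05,-0.17,-4],
  [0,0,-4],
  [0,0,-3],
  [0,0,-1.3],
  [0,0,0],
  [0,0,0],
], turn=[0,0,0,0,0,0])

```text
time: 33.5
position: [502.6, -313.8, 114.4]
tool_rot: [3.139, 0.001, 1.481]
force: [0.2, 1.1, 0.7]
finger_gap: 0.998
gripper_force: 0.0
```

step_arm([
  [0,0,0],
  [0,0,0],
  [0,0,0],
  [0,0,0],
  [0,0,0],
], turn=[0,0,0,0,0], fingers=0.3, grip_force=20)

```text
time: 34.12
position: [501.1, -313.9, 112.9]
tool_rot: [-3.141, 0.0, 1.48]
force: [-1.7, 0.2, 0.0]
finger_gap: 0.571
gripper_force: 20.0
```

step_arm([
  [0,0,1.5],
  [0,0,3],
  [0,0,2.5],
  [0.7,3.6,0],
  [0.9,5,0],
  [0.9,5,0],
  [0.9,5,0],
  [0.9,5,0],
  [0.9,5,0],
  [0.62,3,0],
], turn=[0,0,0,0,0,0,0,0,0,0])

```text
time: 35.38
position: [559.8, 5.8, 184.1]
tool_rot: [3.14, -0.001, 1.484]
force: [0.7, -0.1, -1.7]
finger_gap: 0.567
gripper_force: 20.0
```

step_arm([
  [0,0,0],
  [0,0,0],
  [0,0,-3],
  [0,0,-2],
  [0,0,-0.7],
  [0,0,0],
  [0,0,0],
], turn=[0,0,0,0,0,0,0])

```text
time: 36.25
position: [560.3, 2.1, 126.8]
tool_rot: [3.14, -0.0, 1.48]
force: [-0.1, -0.8, -1.3]
finger_gap: 0.573
gripper_force: 20.0
```

step_arm([
  [0,0,-0.4],
  [0,0,-0.1],
  [0,0,0],
  [0,0,0],
], turn=[0,0,0,0])

```text
time: 36.75
position: [559.6, 2.2, 121.0]
tool_rot: [3.141, 0.0, 1.48]
force: [0.7, -0.0, -2.0]
finger_gap: 0.571
gripper_force: 20.0
```

step_arm([
  [0,0,-0.1],
  [0,0,0],
  [0,0,0],
], turn=[0,0,0])

```text
time: 37.12
position: [559.6, 2.2, 120.0]
tool_rot: [3.141, 0.0, 1.48]
force: [0.6, -0.4, -1.0]
finger_gap: 0.571
gripper_force: 20.0
```

step_arm([
  [0,0,-0.1],
  [0,0,0],
  [0,0,0],
], turn=[0,0,0])

```text
time: 37.5
position: [559.7, 2.3, 119.8]
tool_rot: [3.141, 0.0, 1.48]
force: [-2.2, 1.0, 5.2]
finger_gap: 0.573
gripper_force: 20.0
```

step_arm([
  [0,0,0],
  [0,0,0],
  [0,0,0],
  [0,0,2],
  [0,0,5],
  [0,0,4],
  [0,0,0],
], turn=[0,0,0,0,0,0,0], fingers=1)

```text
time: 38.38
position: [562.1, 2.7, 234.0]
tool_rot: [3.133, 0.0, 1.48]
force: [0.4, -0.2, 0.9]
finger_gap: 0.996
gripper_force: 0.0
```

step_arm([
  [-2.3,-4.5,0],
  [-2.3,-4.5,0],
  [-2.3,-4.5,0],
  [-2.3,-4.5,0],
  [-2.3,-4.5,0],
  [-2.3,-4.5,0],
  [-2.5,-4.8,0],
  [0,0,0],
  [0,0,0],
], turn=[0,0,0,0,0,0,0,0,0])

```text
time: 39.5
position: [396.8, -315.2, 228.8]
tool_rot: [3.141, -0.001, 1.48]
force: [0.1, 0.7, -0.6]
finger_gap: 1.004
gripper_force: 0.0
```

```bash
python3 - <<'E'
from m import *
c,T=shot("wrist"); save(c,"w11"); print(get_state()["position"])
P=proj(c,T,[396,-316.7,161]); m=mask(c["img"],"white",(P[0]-22,P[1]-22,P[0]+22,P[1]+22),0); n,l,s,ce=cv2.connectedComponentsWithStats(m)
for i in range(1,n):
    if s[i,4]>20: print(P,ce[i],s[i,4],onz(c,T,ce[i],161).round(1))
E
```

```text
[ 397.2563598  -314.58640049  228.90055346]
[252.86477748 212.1128975 ] [252.68075117 211.15492958] 213 [ 395.9 -316.   161. ]
[252.86477748 212.1128975 ] [253.95505618 229.29775281] 356 [ 395.5 -330.1  161. ]
```

Orange confirmed at (396, −316). Descend to TCP ≈112.

step_arm([
  [-0.05,0,-4],
  [0,0,-4],
  [0,0,-2.5],
  [0,0,-1.2],
  [0,0,0],
  [0,0,0],
], turn=[0,0,0,0,0,0])

```text
time: 40.3
position: [397.1, -316.1, 113.2]
tool_rot: [3.14, 0.001, 1.481]
force: [0.2, -0.4, -0.3]
finger_gap: 1.002
gripper_force: 0.0
```

step_arm([
  [0,0,0],
  [0,0,0],
  [0,0,0],
  [0,0,0],
  [0,0,0],
], turn=[0,0,0,0,0], fingers=0.3)

```text
time: 40.92
position: [395.9, -315.9, 111.9]
tool_rot: [-3.141, 0.0, 1.48]
force: [-0.0, 1.1, 0.5]
finger_gap: 0.568
gripper_force: 20.0
```

step_arm([
  [0,0,3],
  [0,0,4],
  [0.48,3.5,0],
  [0.7,5.1,0],
  [0.7,5.1,0],
  [0.7,5.1,0],
  [0.7,5.1,0],
  [0.7,5.1,0],
  [0.7,5.1,0],
  [0.73,5.34,0],
], turn=[0,0,0,0,0,0,0,0,0,0])

```text
time: 42.18
position: [449.8, 79.9, 181.6]
tool_rot: [3.141, 0.001, 1.479]
force: [0.8, -0.4, -2.7]
finger_gap: 0.567
gripper_force: 20.0
```

step_arm([
  [0,0,0],
  [3,0,0],
  [4,0,0],
  [3,0,0],
  [1.65,0,0],
  [0,0,0],
  [0,0,-3],
  [0,0,-2.3],
  [0,0,-0.5],
  [0,0,0],
], turn=[0,0,0,0,0,0,0,0,0,0])

```text
time: 43.42
position: [566.3, 78.2, 124.2]
tool_rot: [-3.142, 0.001, 1.48]
force: [0.8, -0.4, -1.0]
finger_gap: 0.566
gripper_force: 19.9
```

step_arm([
  [0,0,0],
  [0,0,-0.2],
  [0,0,0],
  [0,0,0],
], turn=[0,0,0,0])

```text
time: 43.92
position: [566.7, 78.6, 122.0]
tool_rot: [3.141, 0.0, 1.48]
force: [-0.3, 0.9, -1.5]
finger_gap: 0.567
gripper_force: 19.9
```

step_arm([
  [0,0,-0.2],
  [0,0,-0.1],
  [0,0,0],
  [0,0,0],
], turn=[0,0,0,0])

```text
time: 44.42
position: [566.7, 78.7, 119.1]
tool_rot: [3.141, -0.0, 1.48]
force: [-1.9, -0.6, 1.3]
finger_gap: 0.566
gripper_force: 19.9
```

Contact. Release, rise, back off for a check.

step_arm([
  [0,0,0],
  [0,0,0],
  [0,0,0],
  [0,0,2],
  [0,0,5],
  [0,0,5],
  [0,-2,5],
  [0,-4,5],
  [0,-4,3],
  [0,0,0],
], turn=[0,0,0,0,0,0,0,0,0,0], fingers=1)

```text
time: 45.68
position: [568.0, -24.5, 371.4]
tool_rot: [3.136, 0.002, 1.473]
force: [0.9, 0.7, -1.3]
finger_gap: 0.995
gripper_force: 0.0
```

step_arm([
  [0,0,0],
  [0,0,0],
], turn=[0,0])

```text
time: 45.92
position: [566.1, -18.7, 367.2]
tool_rot: [-3.141, -0.0, 1.483]
force: [-0.0, 0.7, -0.7]
finger_gap: 1.003
gripper_force: 0.0
```

```bash
python3 - <<'E'
from m import *
c,T=shot("wrist"); save(c,"w12"); print(get_state()["position"])
for p in ([559.3,3.1],[566.5,78.5]):
    P=proj(c,T,[*p,168]); m=mask(c["img"],"white",(P[0]-13,P[1]-13,P[0]+13,P[1]+13),0); n,l,s,ce=cv2.connectedComponentsWithStats(m)
    for i in range(1,n):
        if s[i,4]>20: print(P,ce[i],s[i,4],onz(c,T,ce[i],168).round(1))
P=proj(c,T,[647,33,49]);print(rect(c,T,"white",(P[0]-28,P[1]-55,P[0]+30,P[1]+55),49,3))
c,T=shot("side"); save(c,"s12"); cv2.imwrite("pics/v12.png",np.vstack([cv2.imread("pics/w12.png")[:250],cv2.imread("pics/s12.png")[80:350]]))
E
```

```text
[566.19138546 -18.87685333 367.16062738]
[246.51343734 151.33502861] [247.96062992 151.18110236] 127 [560.9   3.1 168. ]
[246.46939003  78.70529958] [247.48275862  77.94827586] 116 [567.6  79.2 168. ]
(array([648.8928833 ,  33.74002075]), (47.0, 87.8), -5.2, array([309.33156424, 111.28554331]))
```

View pics/v12.png

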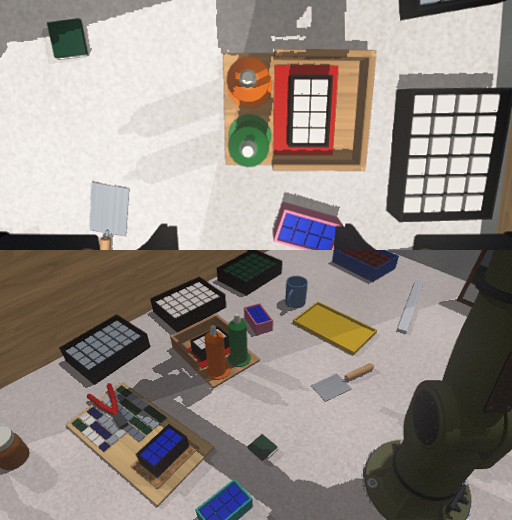

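Both bottles stand upright, nozzles at (248,78) and (248,151), within 2 mm of their coaster centres. The tubs are on the cork and the mat, and the mug has not moved.

```bash
python3 -c "
from workcell import *
print(close_job())"
```

```text
the job is handed in; nothing more can be done
None
```

The job is done and handed in: last measured, both bottles and both tubs were within about 2 mm of centre on their own coasters, the cork and the red mat, with nothing tipped or dropped and the mug left alone; the hand-in returned no verdict.

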